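# Count to the third gap and push the tea caddy home

## Task

Count along the wooden rack in the tea cabinet: starting at the end beside the red egg timer, run a closed fingertip along just above its rail so that it brushes over and flicks the upper part of the springy black tabs at the first, second and third gaps in turn, and stop there without flicking the fourth. Then push the small blue caddy across the shelf with the fingers into that third gap until it stands upright against the back of the rack. Do not lift or tip the caddy, leave the timer, the sugar jar and the stack of white caddies where they are, and finish clear of everything.

Things in the scene. Friction and masses are not known exactly. Their poses are not given: they have to be found in the camera images.
- rack: wooden rack fixed to the shelf, 240 mm wide along its y, 63 mm tall. Origin at shelf height, midway along; x points into the gaps, away from the robot; y left. Dividers 8 mm thick, 42 mm tall, centred at y -116, -58, 0, 58, 116, from noses at x -6 to the back board's face at x 28 mm. Four gaps between them, 50 mm wide, centred at y 87, 29, -29, -87, floor the bare shelf; z up.
- rail_mid (a point): middle of the round steel rail along the top of the rack's back board, at x 32, y 0, z 63 mm (the rail's top) in the rack's frame, axes as the rack's. The rail runs along the rack's y, 240 mm long, 10 mm thick; one springy tab stands above it at the centre of each gap, its top at z 96 mm.
- tab_a (a joint): springy black tab of the 1st gap from the left (+y) end of the rack: 12 mm wide, 4 mm thick, 30 mm tall, on a hinge at x 32, y +87, z 66 mm in the rack's frame. Value: lean, 0 upright, positive towards the rack's -y, limits +-1.5. A spring rights it. A fingertip running 10 to 22 mm above the hinge bends it with 2 to 5 N and slips past; a lean over 0.35 is a flick.
- tab_b (a joint): springy black tab of the 2nd gap from the left (+y) end of the rack: 12 mm wide, 4 mm thick, 30 mm tall, on a hinge at x 32, y +29, z 66 mm in the rack's frame. Value: lean, 0 upright, positive towards the rack's -y, limits +-1.5. A spring rights it. A fingertip running 10 to 22 mm above the hinge bends it with 2 to 5 N and slips past; a lean over 0.35 is a flick.
- tab_c (a joint): springy black tab of the 3rd gap from the left (+y) end of the rack: 12 mm wide, 4 mm thick, 30 mm tall, on a hinge at x 32, y -29, z 66 mm in the rack's frame. Value: lean, 0 upright, positive towards the rack's -y, limits +-1.5. A spring rights it. A fingertip running 10 to 22 mm above the hinge bends it with 2 to 5 N and slips past; a lean over 0.35 is a flick.
- tab_d (a joint): springy black tab of the 4th gap from the left (+y) end of the rack: 12 mm wide, 4 mm thick, 30 mm tall, on a hinge at x 32, y -87, z 66 mm in the rack's frame. Value: lean, 0 upright, positive towards the rack's -y, limits +-1.5. A spring rights it. A fingertip running 10 to 22 mm above the hinge bends it with 2 to 5 N and slips past; a lean over 0.35 is a flick.
- caddy_mid (a point): small blue ceramic caddy, an upright cylinder 40 mm across, 50 mm tall, about 0.11 to 0.22 kg, loose on the shelf in front of the rack (towards the robot); this point is its centre, 25 mm above the shelf. It slides when pushed low with a few newtons. Home in a gap, its axis is at x 8 mm in the rack's frame and it sticks out 6 mm past the noses.
- timer: red plastic egg timer, round, 58 mm across, 60 mm tall, loose on the shelf about 200 mm along the rack's y from its middle, beyond one end or the other (it varies): it marks the end to count from. Origin at the centre of its underside. Leave alone.
- jar: small glass sugar jar with a steel lid, 54 mm across, 62 mm tall, loose beyond the other end of the rack in the same way. Origin at the centre of its underside. Leave alone.
- stack_low: plain white ceramic caddy, 70 mm across, 42 mm tall, the lowest of a loose stack of three (126 mm tall in all) that stands off to the right (-y); origin at the centre of its underside. Leave alone.
- stack_mid: plain white ceramic caddy, 70 mm across, 42 mm tall, the middle one of a loose stack of three (126 mm tall in all) that stands off to the right (-y); origin at the centre of its underside. Leave alone.
- stack_top: plain white ceramic caddy, 70 mm across, 42 mm tall, the topmost of a loose stack of three (126 mm tall in all) that stands off to the right (-y); origin at the centre of its underside. Leave alone.
- caddy: the same blue caddy; origin at the centre of its underside.
Things that resemble listed ones, but are neither listed nor needed, are in the scene too. Leave any green look-alike of the caddy alone. Several things look just like the rack: the one meant starts farthest to the robot's left.

How it is judged (in metres and radians):
On the way, in this order (a step that is already met when the one before it is completed fails the run):
1. the tab of the first gap from the timer's end is flicked (leans over 0.35 rad) (((y of timer in the frame of rack above 0 m and (value of joint tab_a above 0.35 rad or value of joint tab_a below -0.35 rad)) or (y of timer in the frame of rack below 0 m and (value of joint tab_d above 0.35 rad or value of joint tab_d below -0.35 rad)))).
2. the tab of the second gap from the timer's end is flicked (leans over 0.35 rad) (((y of timer in the frame of rack above 0 m and (value of joint tab_b above 0.35 rad or value of joint tab_b below -0.35 rad)) or (y of timer in the frame of rack below 0 m and (value of joint tab_c above 0.35 rad or value of joint tab_c below -0.35 rad)))).
3. the tab of the third gap from the timer's end is flicked (leans over 0.35 rad) (((y of timer in the frame of rack above 0 m and (value of joint tab_c above 0.35 rad or value of joint tab_c below -0.35 rad)) or (y of timer in the frame of rack below 0 m and (value of joint tab_b above 0.35 rad or value of joint tab_b below -0.35 rad)))).
4. the blue caddy stands home in the third gap (((y of timer in the frame of rack above 0 m and y of caddy_mid in the frame of rack between -0.039 and -0.019 m) or (y of timer in the frame of rack below 0 m and y of caddy_mid in the frame of rack between 0.019 and 0.039 m)) and x of caddy_mid in the frame of rack between 0.003 and 0.013 m and angle between caddy_mid's own z axis and vertical below 0.1 rad and height (world z) of caddy_mid below 0.031 m), for 0.2 s.
At the end, for the whole second after the job is handed in: The blue caddy stands upright (within 0.1 rad) on the shelf, at rest, in the third gap from the timer's end, within 5 mm of touching the back board (all of step 4 and linear speed of caddy below 0.01 m/s).
It fails at once if the tab of the fourth gap is flicked (leans over 0.35 rad) ((y of timer in the frame of rack above 0 m and (value of joint tab_d above 0.35 rad or value of joint tab_d below -0.35 rad)) or (y of timer in the frame of rack below 0 m and (value of joint tab_a above 0.35 rad or value of joint tab_a below -0.35 rad))).
It fails at once if the blue caddy is lifted more than 10 mm (height (world z) of caddy_mid above 0.035 m).
It fails at once if the blue caddy is tipped more than 0.4 rad (angle between caddy_mid's own z axis and vertical above 0.4 rad).
It fails at once if the timer or the sugar jar is moved more than 20 mm (distance of any of timer, jar from where it was at the start of the episode above 0.02 m).
It fails at once if a caddy of the white stack is moved more than 20 mm (distance of any of stack_low, stack_mid, stack_top from where it was at the start of the episode above 0.02 m).
It also fails if it takes over 64 s, if anything falls off the work surface, if the arm or the gripper's body presses on something with over 40 N, if the wrist force passes 120 N, or if a joint passes its speed limit or range.

## Robot

A 6-joint arm with a two-finger parallel gripper is mounted at the origin on the work surface. World frame = base frame: x ahead of the robot, y to its left, z up, the work surface at z = 0. Lengths are in mm, angles in degrees, forces in N, time in s.
With the tool pointing down it reaches from about 325 to 925 mm from the base axis. Payload 3.1 kg.
Tool frame: the origin (TCP) lies midway between the tips of the shut fingers; the grasp point (between the pads) lies 19 mm behind it; z points along the fingers, y is the line along which they close (so a half turn about z gives the same grasp; the last joint's range is limited). The gripper opens to 85 mm and grips with 20 to 120 N. Pads are 22 mm wide; open, the fingers measure 114 mm over their backs; the gripper's body (76 mm by 85 mm) begins 54 mm behind the grasp point. The pads swing forward as they close: fully open they stand 13 mm farther back than shut.
Start: joints at [-6.429, 12.427, 92.441, -0, 75.132, -6.429], TCP at [625.011, 0.021, 231.3] pointing down, gripper open.
Joint ranges: [-157.48, 157.48], [-44.54, 120.13], [17.64, 146.25], [-64.5, 244.5], [7.68, 150.69], [-147.95, 147.95]. Speed limits (degrees/s): [159.86, 159.86, 180, 180, 180, 180].

## Interface

Orientations are given as [roll, pitch, yaw] about the fixed x, y, z axes, in that order (R = Rz(yaw) Ry(pitch) Rx(roll)).
In Python, from workcell import r gives the robot as it stands. The module is installed in compiled form; this text tells all that it offers.
- The arm moves only by the shell command python3 -m jog 'ROWS' [OPENING] [FORCE]. ROWS is JSON, a list that holds one entry, the list of rows, each a list of 6 numbers: the shift along the tool's x, y, z in units of 0.4 m (1.0 is 0.4 m), then the turn, a rotation vector about the tool's x, y, z in units of 0.5 rad (1.0 is 0.5 rad). A call has 1 to 20 rows; each row shifts and turns the commanded pose from where the row before left it, along the tool's axes as they then stand; what a row does not reach is not made up. A row lasts 1/8 s, in which the tool goes at most 62.5 mm and 10.7 degrees, less where a joint would pass 70% of its speed; a pose out of reach is approached as far as the arm can. A call with a number of a shift or a turn outside -1 to 1 is refused whole. A call with a gripper value outside its range is refused whole. OPENING is the opening, from -1 (shut) to 1 (fully open), set as the call begins (- or left out, the last holds). The fingers move at their own pace and stop on an object; FORCE is the grip in N (left out, the last holds). Time passes only in rows, so rows that do not move let the fingers close. It gives the time, the measured TCP pose, the force, the opening and the grip force at its end, in the units of the state.
- r.read_state(): the state, without advancing time (a new reading comes with each control period).
- r.get_image(name): name is "scene" or "side" or "wrist"; returns a dict with "image" (400x640x3 uint8, red, green, blue), "depth" (400x640 float32, mm along the optical axis (not along the pixel's ray), 0 where there is no reading), "fx", "fy", "cx", "cy" (pixels), "R" (3x3) and "t" (3): a world point X has camera coordinates R X + t. Camera axes: x right, y down, z forward; pixel columns grow to the right and rows downward; lengths in mm; the calibration is good to about 2 mm. A picture is of the moment at which its call begins.
- r.sign_off(): hands the job in; it is judged then, once.
Trained networks look in a picture, given as the dict that the camera call returned (one of the last four; its "shot" number tells which), for a name from the list of things; names that differ only in an ending like _2 or _b are one class to them, and where a whole thing is asked for, a point or a joint stands for the part that bears it (a point fixed in the world has none). Each returns a list of dicts, best first, with "conf" (0 to 1); they miss things now and then, are a little off and sometimes report something else, mostly with a low value. They report only what shows in the picture. A call takes as long as a camera call. They do not tell look-alikes from the thing itself.
- r.look_for(picture, target): "xy" ([column, row] in pixels, amid what is visible of it).
- r.cut_out(picture, target): "mask" (400x640 bool, what is visible of it) and "xy" ([column, row] in pixels, amid what is visible of it).
The state is a dict: "time": time; "qpos": joint angles; "joint_vel": joint speeds; "effort": joint torques, N m; "tcp_pos": TCP position; "tool_rot": TCP orientation; "wrist_force": force on the tool from outside, world axes, zero at the start; "ft_torque": the same for the moment, N m; "opening": finger opening in mm; "gripper_force": force on a finger pad.
Only numpy, scipy, OpenCV 4.12 (cv2) and the standard library are available. Lean on these libraries where they do the work, as an engineer would, in place of code of your own. Each camera call takes 0.05 s, during which the arm holds its last target. There are 200 camera calls.

## Working session

There is one attempt and no reset: what is moved stays moved. The work goes in short steps, Python scripts to look and compute and a shell command to move; the robot and the scene stay as the last step left them, time stands still between calls to the robot, and variables do not carry over. Pictures are saved under pics/ and viewed, at most 10 in all, crops included, and the job is handed in when it is done.

```bash
mkdir -p pics
cat > h.py <<'E'
import numpy as np, cv2
from workcell import r
def world(p,u,v,z):  # z depth -> world
    c=np.array([(u-p['cx'])/p['fx']*z,(v-p['cy'])/p['fy']*z,z]); return np.array(p['R']).T@(c-np.array(p['t']))
def cloud(p,mask=None):
    d=p['depth']; m=d>0
    if mask is not None: m&=mask
    v,u=np.nonzero(m); z=d[m]
    c=np.stack([(u-p['cx'])/p['fx']*z,(v-p['cy'])/p['fy']*z,z]).T
    return (c-np.array(p['t']))@np.array(p['R'])
def ray0(p,u,v,h):
    o=-np.array(p['R']).T@np.array(p['t']); d=np.array(p['R']).T@np.array([(u-p['cx'])/p['fx'],(v-p['cy'])/p['fy'],1])
    return o+d*(h-o[2])/d[2]
def save(p,n,crop=None,k=1):
    im=p['image'][:,:,::-1]
    if crop: a,b,c,d=crop; im=im[b:d,a:c]
    cv2.imwrite('pics/'+n,cv2.resize(im,None,fx=k,fy=k,interpolation=cv2.INTER_CUBIC))
E
python3 - <<'E'
from h import *
for n in('scene','side'):
    p=r.get_image(n); save(p,n+'0.png')
    for t in('rack','tab_a','caddy','timer','jar','stack_top'):
        for o in r.cut_out(p,t):
            c=cloud(p,o['mask'])
            print(n,t,round(o['conf'],2),np.round(o['xy']),o['mask'].sum(), np.round(np.median(c,0)) if len(c) else '', np.round(np.percentile(c,[2,98],axis=0)).tolist() if len(c) else '')
print(r.read_state())
E
```

```text
scene rack 0.93 [297. 182.] 1393 [ 404. -208.   35.] [[385.0, -332.0, 0.0], [420.0, -97.0, 82.0]]
scene rack 0.75 [447. 260.] 551 [678. 242.  39.] [[654.0, 217.0, 5.0], [689.0, 268.0, 60.0]]
scene tab_a 0.58 [221. 197.] 265 [ 541. -416.   22.] [[509.0, -452.0, 2.0], [548.0, -397.0, 41.0]]
scene caddy 0.86 [368. 211.] 292 [510.  34.  36.] [[481.0, 14.0, 0.0], [517.0, 51.0, 51.0]]
scene caddy 0.75 [403. 208.] 253 [475. 121.  37.] [[450.0, 103.0, 5.0], [481.0, 138.0, 51.0]]
scene timer 0.91 [449. 261.] 520 [679. 242.  40.] [[655.0, 218.0, 5.0], [689.0, 266.0, 60.0]]
scene jar 0.72 [297. 215.] 483 [ 596. -154.   39.] [[530.0, -180.0, 0.0], [607.0, -133.0, 63.0]]
scene stack_top 0.62 [215. 170.] 472 [ 531. -421.  119.] [[489.0, -459.0, 87.0], [548.0, -397.0, 127.0]]
side rack 0.94 [314. 270.] 3090 [ 390. -225.   37.] [[353.0, -336.0, 1.0], [414.0, -102.0, 88.0]]
side rack 0.68 [303. 187.] 1810 [620.  43.  35.] [[579.0, -71.0, -1.0], [652.0, 164.0, 87.0]]
side tab_a 0.63 [342. 270.] 81 [ 389. -306.   81.] [[383.0, -309.0, 65.0], [396.0, -303.0, 96.0]]
side tab_a 0.56 [284. 160.] 47 [649. 1
[... 804 characters left out ...]
, 127.0]]
{'time': 0.7, 'qpos': array([-6.43040916e+00,  1.24246880e+01,  9.24391944e+01, -2.02578342e-03,
        7.51291212e+01, -6.42871540e+00]), 'joint_vel': array([ 0.10169856,  0.06512142,  0.03873637, -0.00054352, -0.01183349,
       -0.04675831]), 'effort': array([-1.20466862e-03, -3.96727931e+01, -3.04168582e+01, -3.76245544e-04,
        4.52128506e-04,  2.47231569e-08]), 'tcp_pos': array([ 6.25044250e+02, -1.31621214e-02,  2.31346834e+02]), 'tool_rot': array([1.79993267e+02, 2.72905331e-03, 8.99988259e+01]), 'wrist_force': array([-0.76872881,  0.2256359 ,  0.2240721 ]), 'ft_torque': array([ 0.01805205,  0.06760655, -0.01835453]), 'gripper_force': 0.0, 'opening': 85.22511860133343}
```

View pics/scene0.png

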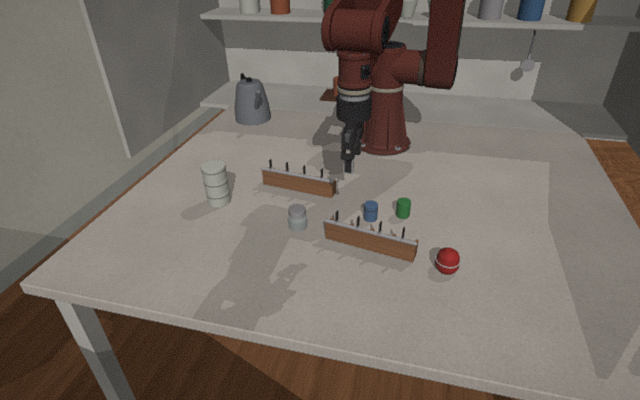

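View pics/side0.png

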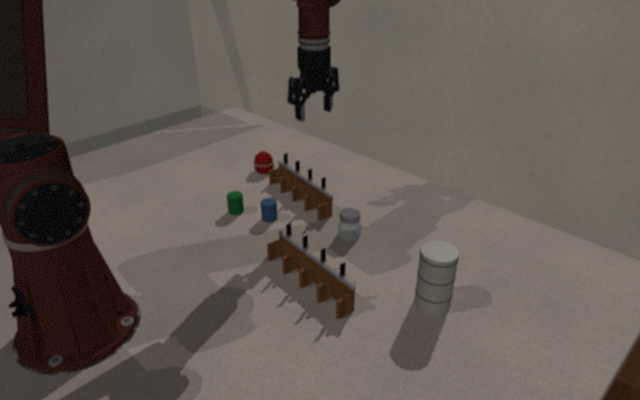

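The two racks are at side (303,187) / scene (370,240), world about (620, 43), and at side (314,270) / scene (297,182), world about (395, -215). The farthest to the robot's left (+y) is the first, which is the one between the red timer and the jar. The timer is at its +y end, so I count a, b, c. The blue caddy is at side (270,209) and the green look-alike at side (236,200). Next I confirm with a crop and measure the rack precisely.

Run:
```python
from h import *
p=r.get_image('side'); save(p,'crop1.png',(210,130,370,250),5)
w=r.get_image('wrist'); save(w,'wrist0.png')
s=r.get_image('scene')
for q,n in((p,'side'),(s,'scene'),(w,'wrist')):
    c=cloud(q); m=(c[:,2]>52)&(c[:,2]<70)&(abs(c[:,0]-630)<50)&(c[:,1]>-90)&(c[:,1]<175); t=c[m]
    print(n,len(t))
    if len(t)>20:
        k=cv2.fitLine(t[:,:2].astype(np.float32),cv2.DIST_HUBER,0,.01,.01).ravel(); a=(t[:,:2]-k[2:])@k[:2]
        print(k, [k[2:]+k[:2]*x for x in np.percentile(a,[1,99])], np.ptp(np.percentile(a,[1,99])))
    m=(c[:,2]>74)&(c[:,2]<100)&(abs(c[:,0]-630)<50)&(c[:,1]>-90)&(c[:,1]<175); t=c[m]
    if len(t)>5:
        n_,l,st,ce=cv2.connectedComponentsWithStats(np.uint8(np.histogram(t[:,1],bins=np.arange(-90,176,3))[0]>0)[None]); 
        for i in range(1,n_):
            lo,hi=-90+3*st[i,0],-90+3*(st[i,0]+st[i,2]); u=t[(t[:,1]>=lo)&(t[:,1]<=hi)]; print(len(u),u.mean(0).round(1),u.max(0).round())
```

```text
side 311
[1.7728308e-01 9.8415989e-01 6.2728180e+02 3.3802315e+01] [array([607.85539752, -74.04038273]), array([649.93200184, 159.54144876])] 237.34134525779098
41 [615.8 -41.1  84.9] [624. -38.  96.]
32 [625.7  15.5  85.6] [632.  19.  96.]
38 [637.1  72.7  85.4] [644.  77.  96.]
33 [648.  130.   84.7] [656. 134.  95.]
scene 459
[1.7718688e-01 9.8417723e-01 6.3602106e+02 5.1773842e+01] [array([614.22589944, -69.28646676]), array([656.31801309, 164.51245049])] 237.55773827942824
23 [619.5 -38.1  86.6] [625. -36.  98.]
23 [628.5  18.7  85.7] [635.  21.  96.]
20 [639.   76.   88.3] [646.  78.  96.]
21 [650.2 132.8  87.6] [657. 135.  95.]
wrist 2216
[1.7798087e-01 9.8403394e-01 6.3516754e+02 6.1994713e+01] [array([611.75539943, -67.44808886]), array([653.54511955, 163.60204046])] 234.7989428098144
137 [617.5 -36.2  88.5] [623. -34.  97.]
104 [627.7  20.5  90.5] [634.  23.  97.]
73 [637.9  76.5  94.9] [644.  79.  97.]
166 [648.  132.7  90.2] [654. 136.  97.]
```

View pics/crop1.png

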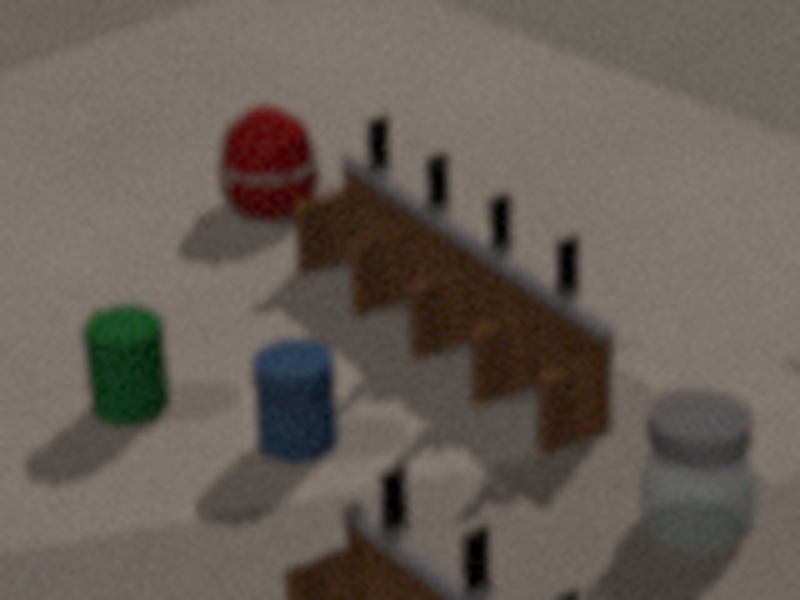

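View pics/wrist0.png

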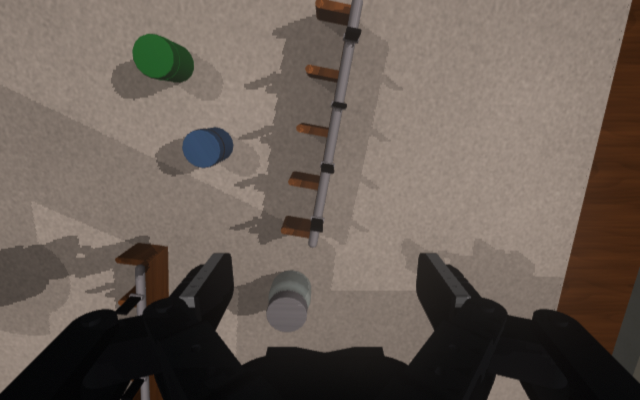

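The crop shows the rack between the timer (265,160) and the jar (700,470), with four upright tabs. Blue caddy at (295,400), green at (125,365). The wrist view agrees: rack tabs along (352,35) to (316,225), blue caddy at (207,147), green at (163,58). The fitted rack origin is about (601, 52), yaw -10.2°. First: shut the fingers, align, and go out beyond tab a.

```bash
python3 -m jog '[[[0,0,0,0,0,0.356],[0.055,0,0,0,0,0],[0.055,0,0,0,0,0],[0.055,0,0,0,0,0],[0.055,0,0.04,0,0,0],[0.055,0,0.04,0,0,0],[0.055,0,0.04,0,0,0],[0.055,0,0.04,0,0,0],[0.055,0,0.04,0,0,0],[0,0,0.04,0,0,0],[0,0,0,0,0,0],[0,0,0,0,0,0]]]' -1 40
cat >> h.py <<'E'
O=np.array([601.4,52.4]); YAW=-10.2
def rk(x,y):
    a=np.radians(YAW); d=np.array([x,y])-O; return np.array([d@[np.cos(a),np.sin(a)], d@[-np.sin(a),np.cos(a)]]).round(1)
E
python3 - <<'E'
from h import *
s=r.read_state(); print(rk(*s['tcp_pos'][:2]))
for n in('scene','side'):
    p=r.get_image(n)
    c=cloud(p)
    u=np.stack(rk(*c[:,:2].T) if 0 else [rk(*q[:2]) for q in c[(c[:,2]>100)&(c[:,2]<135)&(abs(c[:,1]-180)<60)&(abs(c[:,0]-650)<60)]])
    print(n,len(u),np.percentile(u,[3,50,97],axis=0))
p=r.get_image('side'); save(p,'side1.png',(190,60,390,210),4)
E
```

```text
time: 2.35
tcp_pos: [656.5, 172.4, 135.7]
tool_rot: [180.0, 0.0, 79.7]
wrist_force: [0.5, -0.2, -0.1]
opening: -0.2
gripper_force: 0.0
[ 33.  127.9]Traceback (most recent call last):
  File "<stdin>", line 6, in <module>
    raise ValueError('need at least one array to stack')
ValueError: need at least one array to stack
```

```bash
python3 -m jog '[[[0,0,0.045,0,0,0],[0,0,0.045,0,0,0],[0,0,0.044,0,0,0],[-0.025,0,0,0,0,0],[-0.025,0,0,0,0,0],[-0.025,0,0,0,0,0],[-0.025,0,0,0,0,0]]]'
python3 - <<'E'
from h import *
s=r.read_state(); print(rk(*s['tcp_pos'][:2]),s['wrist_force'])
p=r.get_image('side'); save(p,'side1.png',(230,110,350,200),6)
E
```

```text
time: 3.28
tcp_pos: [649.7, 133.3, 82.7]
tool_rot: [179.9, -0.1, 79.8]
wrist_force: [1.1, 0.7, -0.9]
opening: -0.2
gripper_force: 0.5
[33.2 88.2] [ 1.09991592  0.73172547 -0.94503946]
```

View pics/side1.png

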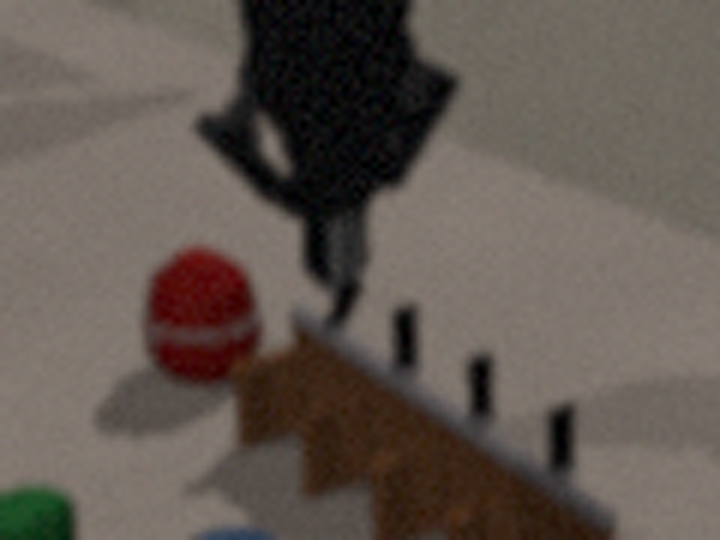

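The shut fingertip is centred over the rail, bending tab a (340,305); b, c and d stand upright at (403,340), (480,385) and (560,437). I continue past b and c, stop well before d, and lift.

```bash
python3 -m jog '[[[-0.025,0,0,0,0,0],[-0.025,0,0,0,0,0],[-0.025,0,0,0,0,0],[-0.025,0,0,0,0,0],[-0.025,0,0,0,0,0],[-0.025,0,0,0,0,0],[-0.025,0,0,0,0,0],[-0.025,0,0,0,0,0]]]'
python3 - <<'E'
from h import *
s=r.read_state(); print(rk(*s['tcp_pos'][:2]),s['wrist_force'])
E
python3 -m jog '[[[-0.025,0,0,0,0,0],[-0.025,0,0,0,0,0],[-0.025,0,0,0,0,0],[-0.025,0,0,0,0,0],[-0.02,0,0,0,0,0],[-0.02,0,0,0,0,0],[0,0,0,0,0,0]]]'
python3 - <<'E'
from h import *
s=r.read_state(); print(rk(*s['tcp_pos'][:2]),s['wrist_force'])
p=r.get_image('side'); save(p,'side2.png',(230,110,350,200),6)
E
```

```text
time: 4.32
tcp_pos: [635.0, 54.5, 81.9]
tool_rot: [180.0, 0.0, 79.8]
wrist_force: [0.2, 0.2, 1.2]
opening: -0.0
gripper_force: 0.5
[32.7  8. ] [0.21680651 0.15595455 1.15079316]
time: 5.2
tcp_pos: [625.1, -1.1, 82.0]
tool_rot: [180.0, 0.1, 79.8]
wrist_force: [0.1, -0.6, 3.0]
opening: -0.3
gripper_force: 1.2
[ 32.8 -48.5] [ 0.11226773 -0.61056022  2.97014051]
```

View pics/side2.png

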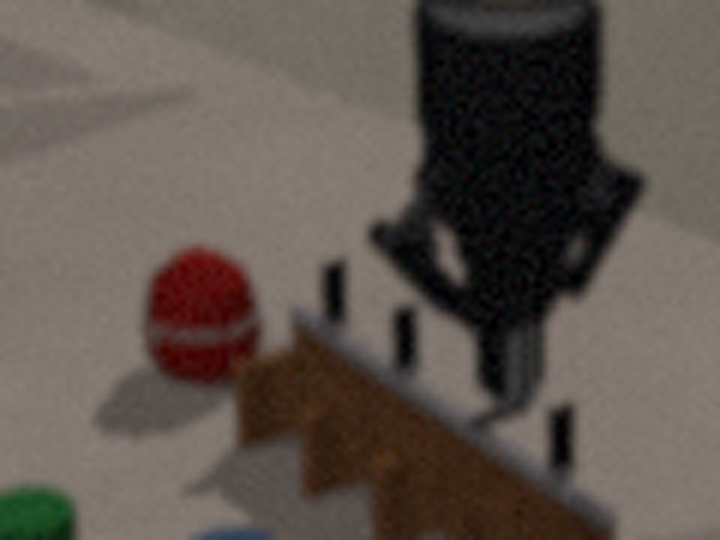

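Tab c is pressed flat under the fingertip at (495,412), a and b are back upright, and d (560,437) is untouched. I lift, turn so the fingers close along the rack's y, and back off for a near view of the caddy.

```bash
python3 -m jog '[[[0,0,-0.06,0,0,0],[0,0,-0.1,0,0,0],[0,0,-0.1,0,0,0],[0,-0.1,0,0,0,0],[0,-0.1,0,0,0,0],[0,-0.1,0,0,0,0],[0,-0.1,0,0,0,0],[0,-0.05,0,0,0,0.349],[0,0,0,0,0,0.349],[0,0,0,0,0,0.349],[0,0,0,0,0,0.349],[0,0,0,0,0,0.349],[0,0,0,0,0,0.349],[0,0,0,0,0,0.349],[0,0,0,0,0,0.349],[0,0,0,0,0,0.35],[0,0,0,0,0,0],[0,0,0,0,0,0]]]' -0.67
cat > m.py <<'E'
from h import *
from scipy.optimize import least_squares
s=r.read_state(); print(rk(*s['tcp_pos'][:2]),s['tcp_pos'].round(1),s['tool_rot'].round(1),s['qpos'].round(),s['opening'])
for n in('scene','side','wrist'):
    p=r.get_image(n)
    for o in r.cut_out(p,'caddy'):
        c=cloud(p,o['mask']); col=p['image'][o['mask']].mean(0)
        if col[2]<col[1]: continue
        t=c[(c[:,2]>5)&(c[:,2]<45)]; top=c[c[:,2]>46]
        out=[n,round(o['conf'],2)]
        if len(t)>30:
            f=least_squares(lambda q:np.hypot(*(t[:,:2]-q).T)-20,t[:,:2].mean(0),loss='soft_l1').x; out+=['side fit',f.round(1),rk(*f)]
        if len(top)>20:
            q=top[:,:2]; f=(np.percentile(q,3,axis=0)+np.percentile(q,97,axis=0))/2; out+=['top',len(top),f.round(1),rk(*f),np.ptp(q,axis=0).round()]
        print(*out)
E
python3 m.py
```

```text
time: 7.5
tcp_pos: [447.8, 31.9, 185.6]
tool_rot: [180.0, 0.0, -10.1]
wrist_force: [-0.2, -0.1, 0.2]
opening: 14.4
gripper_force: 0.0
[-147.6  -47.4] [447.8  31.9 185.6] [180.    0.  -10.1] [ -5.  -7. 118.  -0.  69.  95.] 14.440411179678247
scene 0.56 side fit [495.2  32.3] [-101.   -38.6] top 91 [498.3  33.3] [-98.1 -37.1] [41. 36.]
side 0.71 side fit [497.6  31.6] [-98.4 -38.8] top 116 [495.9  30. ] [-99.8 -40.8] [39. 39.]
wrist 0.6 side fit [496.9  33.8] [-99.5 -36.8] top 1591 [497.2  33.7] [-99.2 -36.8] [39. 39.]
```

```bash
python3 -m jog '[[[0,-0.025,0.08,0,0,0],[0,0,0.1,0,0,0],[0,0,0.1,0,0,0],[0,0,0.08,0,0,0],[0,0,0.05,0,0,0],[0,0,0.028,0,0,0],[0,0,0,0,0,0],[0.02,0,0,0,0,0],[0.02,0,0,0,0,0],[0.02,0,0,0,0,0],[0.01,0,0,0,0,0],[0.01,0,0,0,0,0],[0,0,0,0,0,0]]]'
python3 m.py
```

```text
time: 9.43
tcp_pos: [481.7, 35.9, 10.4]
tool_rot: [-180.0, -0.1, -10.2]
wrist_force: [-1.1, 0.2, -0.0]
opening: 14.4
gripper_force: 0.7
[-114.9  -37.4] [481.7  35.9  10.4] [-1.80e+02 -1.00e-01 -1.02e+01] [ -4.  14. 119.  -0.  48.  96.] 14.39764437931567
scene 0.51 side fit [508.8  30. ] [-87.1 -38.5] top 98 [512.   31.1] [-84.2 -36.8] [40. 38.]
side 0.49 side fit [511.   29.6] [-84.9 -38.4]
```

Contact is as predicted (TCP 29.4 mm behind the axis). Push forward with a small sideways drift, then check at the gap mouth.

```bash
python3 -m jog '[[[0.015,-0.0024,0,0,0,0],[0.015,-0.0024,0,0,0,0],[0.015,-0.0024,0,0,0,0],[0.015,-0.0024,0,0,0,0],[0.015,-0.0024,0,0,0,0],[0.015,-0.0024,0,0,0,0],[0.015,-0.0024,0,0,0,0],[0.01,-0.0024,0,0,0,0],[0.01,-0.0024,0,0,0,0],[0,0,0,0,0,0]]]'
python3 m.py
python3 - <<'E'
from h import *
p=r.get_image('side'); a=p['image'][140:225,240:345][:,:,::-1]
w=r.get_image('wrist')['image'][:,:,::-1]
cv2.imwrite('pics/mouth.png',np.hstack([cv2.resize(a,(400,324)),cv2.resize(w,(400,324))]))
E
```

```text
time: 10.98
tcp_pos: [532.5, 35.7, 10.7]
tool_rot: [-180.0, -0.1, -10.2]
wrist_force: [-0.8, -0.7, -0.1]
opening: 13.9
gripper_force: 0.1
[-64.9 -28.6] [532.5  35.7  10.7] [-1.80e+02 -1.00e-01 -1.02e+01] [ -4.  19. 112.   0.  49.  97.] 13.927109832639458
scene 0.78 side fit [559.8  30.1] [-37.  -29.3] top 124 [585.7  31.1] [-11.7 -23.7] [96. 38.]
side 0.68 side fit [561.6  29.1] [-35. -30.]
wrist 0.75 side fit [561.4  31.2] [-35.6 -27.9] top 8866 [562.6  31. ] [-34.4 -27.9] [40. 40.]
```

View pics/mouth.png

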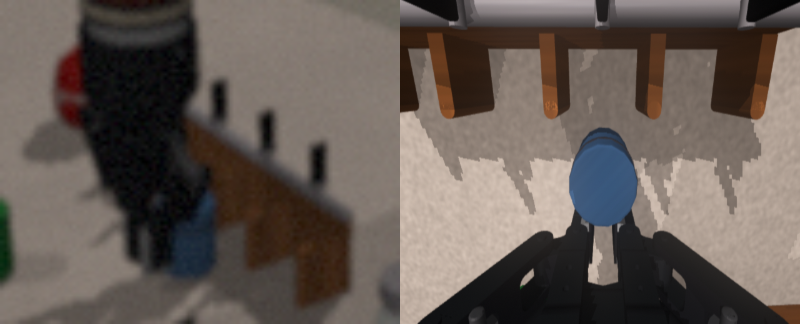

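The caddy (602,175) is centred on the third gap, between the dividers at (550,105) and (655,105), with its tab at (602,10). Push home.

```bash
python3 -m jog '[[[0.015,0,0,0,0,0],[0.015,0,0,0,0,0],[0.015,0,0,0,0,0],[0.015,0,0,0,0,0],[0.015,0,0,0,0,0],[0.015,0,0,0,0,0],[0.01,0,0,0,0,0],[0,0,0,0,0,0]]]'
python3 m.py
```

```text
time: 12.38
tcp_pos: [572.0, 28.5, 10.6]
tool_rot: [-180.0, -0.1, -10.2]
wrist_force: [-0.9, -0.1, 0.3]
opening: 14.4
gripper_force: 0.0
[-24.7 -28.8] [572.   28.5  10.6] [-1.80e+02 -1.00e-01 -1.02e+01] [ -4.  22. 107.  -0.  51.  96.] 14.377569717385763
scene 0.49 top 53 [596.1  29.4] [ -1.2 -23.6] [39. 25.]
side 0.52 side fit [601.8  22.2] [  5.8 -29.7]
wrist 0.69 side fit [600.9  24.2] [  4.5 -27.9] top 8020 [601.6  23.8] [  5.3 -28.1] [49. 40.]
```

Caddy axis is at about x 5. Creep 1 mm at a time until it touches the back board.

```bash
python3 -m jog '[[[0.0025,0,0,0,0,0],[0.0025,0,0,0,0,0],[0,0,0,0,0,0]]]'
python3 -m jog '[[[0.0025,0,0,0,0,0],[0,0,0,0,0,0]]]'; python3 -m jog '[[[0.0025,0,0,0,0,0],[0,0,0,0,0,0]]]'; python3 m.py
```

```text
time: 13.05
tcp_pos: [572.2, 28.4, 10.4]
tool_rot: [180.0, 0.1, -10.2]
wrist_force: [-4.9, 1.2, 3.8]
opening: 14.0
gripper_force: 2.3
time: 13.3
tcp_pos: [574.5, 28.0, 10.4]
tool_rot: [-180.0, -0.0, -10.2]
wrist_force: [-1.3, 1.6, 1.7]
opening: 14.0
gripper_force: 1.2
time: 13.55
tcp_pos: [575.0, 27.9, 10.4]
tool_rot: [180.0, 0.0, -10.2]
wrist_force: [-2.8, 0.1, 2.7]
opening: 14.0
gripper_force: 1.7
[-21.6 -28.8] [575.   27.9  10.4] [180.    0.  -10.2] [ -4.  23. 106.   0.  51.  96.] 14.007758109398345
scene 0.4 top 49 [604.2  29.5] [  6.8 -22. ] [48. 23.]
wrist 0.66 side fit [603.9  23.6] [  7.6 -27.9] top 7371 [603.6  23.3] [  7.3 -28.3] [38. 39.]
```

```bash
python3 -m jog '[[[0.0025,0,0,0,0,0],[0,0,0,0,0,0]]]';python3 -m jog '[[[0.0025,0,0,0,0,0],[0,0,0,0,0,0]]]'; python3 m.py
```

```text
time: 14.1
tcp_pos: [575.1, 27.9, 10.4]
tool_rot: [180.0, 0.2, -10.2]
wrist_force: [-5.6, 0.6, 4.4]
opening: 14.0
gripper_force: 3.0
time: 14.35
tcp_pos: [575.1, 27.9, 10.4]
tool_rot: [180.0, 0.3, -10.2]
wrist_force: [-8.3, 1.7, 6.3]
opening: 13.9
gripper_force: 4.1
[-21.5 -28.8] [575.1  27.9  10.4] [180.    0.3 -10.2] [ -4.  23. 106.   0.  51.  96.] 13.884228398992132
scene 0.37 top 24 [600.   30.5] [  2.5 -21.8] [20. 16.]
side 0.52
wrist 0.68 side fit [603.4  23.3] [  7.1 -28.3] top 7315 [603.6  23.3] [  7.3 -28.3] [38. 39.]
```

The force climbs while the caddy stays put, so it is home against the back board. Back off straight, then rise clear and check.

```bash
python3 -m jog '[[[-0.01,0,0,0,0,0],[-0.02,0,0,0,0,0],[-0.04,0,0,0,0,0],[-0.06,0,0,0,0,0],[-0.06,0,0,0,0,0],[0,0,-0.05,0,0,0],[0,0,-0.1,0,0,0],[0,0,-0.12,0,0,0],[0,0,-0.12,0,0,0],[0,0,-0.05,0,0,0],[0,0,0,0,0,0],[0,0,0,0,0,0]]]'
python3 m.py
python3 - <<'E'
from h import *
p=r.get_image('side'); a=p['image'][130:250,210:370][:,:,::-1]
w=r.get_image('wrist')['image'][:,:,::-1]
cv2.imwrite('pics/end.png',np.hstack([cv2.resize(a,(400,300)),cv2.resize(w,(400,300))]))
E
```

```text
time: 16.15
tcp_pos: [501.5, 41.0, 185.2]
tool_rot: [180.0, 0.1, -10.2]
wrist_force: [0.2, 0.9, 0.5]
opening: 13.9
gripper_force: 0.0
[-96.3 -28.9] [501.5  41.  185.2] [ 1.80e+02  1.00e-01 -1.02e+01] [ -3.   0. 111.  -0.  69.  97.] 13.873479348455403
scene 0.45 top 44 [605.2  29.1] [  7.9 -22.2] [43. 23.]
side 0.73 side fit [604.5  20.5] [  8.7 -30.9] top 90 [601.8  17.5] [  6.6 -34.2] [38. 36.]
wrist 0.64 side fit [603.9  23.9] [  7.5 -27.6] top 1870 [603.5  24.3] [  7.  -27.3] [39. 39.]
```

View pics/end.png

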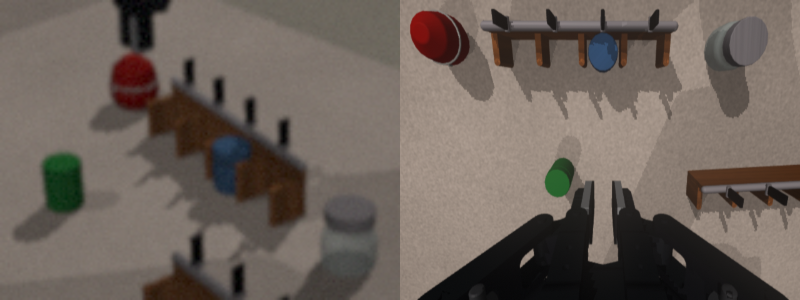

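The caddy (602,52 in the wrist half) stands upright in the third gap from the timer (440,37). All the tabs are upright, everything else is in place and the gripper is clear.

```bash
python3 -c "
from workcell import r
print(r.sign_off())"
```

```text
the job is handed in; nothing more can be done
None
```

I ran the fingertip over the first three tabs from the timer's end, stopped short of the fourth, and pushed the blue caddy upright against the back of the third gap; the job is handed in with the arm clear, though the hand-in returned no verdict.

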